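# Seat the cutter shaft in the bench trimmer

### The job

Take the cutter shaft with the black block and black ball handle and lay it home in the green trimmer: its block fully down and inside the long cradle, its bare rod in the narrow rest, the ball handle hanging out past the rest, away from the black head. The trimmer leaves room for fingers only at the bare rod between block and ball; set it down rather than dropping it, let go, and leave the other shaft (bright block, red ball) where it lies.

Things in the scene. Friction and masses are not known exactly. Their poses are not given: they have to be found in the camera images.
- shaft_mid (a point): Black cutter shaft, 0.3 to 0.56 kg: bare steel rod 16 mm thick; black block 60 long, 36 x 36 mm, centred 80 mm towards +x; black ball 36 mm across centred 92 mm towards -x; brass cutter out to +130 mm. Point: on the rod's axis, middle of the bare part (-74 to +50 mm) and within 15 mm of the balance point, 18 mm above the bench as it lies. x: along the rod to the block; z up.
- cradle (a point): Green trimmer with grey cradle, fixed, base 300 x 100 x 20 mm. Point: centre of the block when home, 63 mm above the bench; x: from rest to black head, z up. Open-ended trough 84 mm long centred here, floor 18 mm below, 44 mm wide, walls flaring from 6 mm below to 72 mm wide at 14 mm above. The shaft's middle point is home 80 mm towards -x. Head: from 70 mm towards +x, 100 mm above the bench.
- rest (a point): Narrow flared grey rest of the same trimmer for the bare rod, 14 mm long. Point: on the rod's axis when home, 63 mm above the bench, 125 mm towards -x from the cradle point; same axes. Bottom 8 mm below the point and 26 mm wide, tops 14 mm above it and 54 mm wide. Between it and the cradle is a gap 76 mm long for the fingers, open down to the base.
- spare_mid (a point): The other shaft, same shape and size, bright aluminium block and red ball: to be left alone. Point and axes as for the black shaft.
Things that resemble listed ones, but are neither listed nor needed, are in the scene too. What is shaped like the part that bears shaft_mid but orange or turquoise is not meant.

How it is judged:
By the outcome, as a careful person would: the job done as asked, in the order asked, and still so for the second after the job is handed in, with the robot touching nothing.
It also fails if it takes over 35 s, if anything falls off the work surface, if the arm or the gripper's body presses on something with over 40 N, if the wrist force passes 120 N, or if a joint passes its speed limit or range.

### The arm

A 6-joint arm with a two-finger parallel gripper is mounted at the origin on the work surface. World frame = base frame: x ahead of the robot, y to its left, z up, the work surface at z = 0. Lengths are in m, angles in rad, forces in N, time in s.
With the tool pointing down it reaches from about 0.325 to 0.9 m from the base axis. Payload 6.1 kg.
Tool frame: the origin (TCP) lies at the centre of the arm's flange, where the gripper is bolted on; the fingertips stand 182 mm ahead of it and the grasp point (between the pads) lies 164 mm ahead of it; z points along the fingers, y is the line along which they close (so a half turn about z gives the same grasp; the last joint's range is limited). The gripper opens to 87 mm and grips with 3 to 60 N. Pads are 19 mm wide; open, the fingers measure 117 mm over their backs; the gripper's body (75 mm by 190 mm) begins 51 mm behind the grasp point.
Start: joints at [0.979, 0.22, 1.526, -0, 1.395, -0.126], TCP at [0.281, 0.558, 0.405] pointing down, gripper open.
Joint ranges: [-2.98, 2.98], [-0.91, 2.08], [0.09, 2.57], [-1.24, 4.39], [0.2, 2.65], [-2.68, 2.68]. Speed limits (rad/s): [2.57, 2.57, 3.01, 3.14, 3.14, 3.14].

### API

Orientations are given as a unit quaternion [x, y, z, w].
In Python, from cell import manip gives the robot as it stands.
- The arm moves only by the tool step_arm, never from a script. Its argument "targets" is a list of rows, each an object with "claw": the closure, from 0 (fully open) to 1 (shut); "translation": the shift along the tool's x, y, z in cm, a list of three; "angular": the turn, a rotation vector about the tool's x, y, z in rad, a list of three. A call has 1 to 10 rows; each row is the pose to reach, as a shift and turn from the pose commanded when the call began, along the tool's axes at that moment; what a row does not reach only later rows make up. A row lasts 1/8 s, in which the tool goes at most 62.5 mm and 10.7 degrees, less where a joint would pass 70% of its speed; a pose out of reach is approached as far as the arm can. A call with a gripper value outside its range is refused whole. The fingers move at their own pace and stop on an object; "squeeze" is the grip in N (left out, the last holds). Time passes only in rows, so rows that repeat a pose let the fingers close. It gives the time, the measured TCP pose, the force, the opening and the grip force at its end, in the units of the state.
- manip.state(): the state, without advancing time (a new reading comes with each control period).
- manip.read_camera(name): name is "scene" or "top"; returns the picture (480x640x3 uint8, blue, green, red); there is no depth.
- manip.get_calibration(name): a dict with "intrinsics" (3x3 intrinsics, pixels), "k1" (the pictures are not rectified: a ray, as slopes to the right and down, at radius r is drawn at 1 + k1 r^2 times it, then the intrinsics apply), "position" and "rotation" of the camera in the world. Camera axes: x right, y up, looking along -z (the intrinsics and any distortion apply to the point x, -y, -z); pixel columns grow to the right and rows downward; lengths in m; the calibration is good to about 2 mm. A picture is of the moment at which its call begins. get_calibration takes no time and is no camera call.
- manip.finish_job(): hands the job in; it is judged then, once.
Trained networks look in the newest picture that a camera, given by its name, has taken for a name from the list of things; names that differ only in an ending like _2 or _b are one class to them, and where a whole thing is asked for, a point or a joint stands for the part that bears it (a point fixed in the world has none). Each returns a list of dicts, best first, with "p" (0 to 1); they miss things now and then, are a little off and sometimes report something else, mostly with a low value. They report only what shows in the picture. A call takes as long as a camera call. They do not tell look-alikes from the thing itself.
- manip.masks_of(target, camera): "mask" (480x640 bool, what is visible of it) and "box" ([left, top, width, height] in pixels, round what is visible of it).
- manip.place_of(target, camera): "pixel" ([row, column] in pixels: a listed point, or the origin of a listed thing).
The state is a dict: "time": time; "qpos": joint angles; "qd": joint speeds; "tau": joint torques, N m; "tcp_pos": TCP position; "eef_rot": TCP orientation; "wrist_force": force on the tool from outside, world axes, zero at the start; "moment": the same for the moment, N m; "opening": finger opening in m; "finger_force": force on a finger pad.
Only numpy, scipy, OpenCV 4.12 (cv2) and the standard library are available. Lean on these libraries where they do the work, as an engineer would, in place of code of your own. Each camera call takes 0.05 s, during which the arm holds its last target. There are 200 camera calls.

## Working session

There is one attempt and no reset: what is moved stays moved. The work goes in short steps, Python scripts to look and compute and a tool call to move; the robot and the scene stay as the last step left them, time stands still between calls to the robot, and variables do not carry over. Pictures are saved under pics/ and viewed, at most 10 in all, crops included, and the job is handed in when it is done.

Besides the shell and the picture viewer there is one more tool, called after "Call:" by a JSON object that holds its "api" and its "payload". step_arm: Moves the arm, as the interface text tells. Its arguments: {"type":"object","properties":{"targets":{"type":"array","items":{"type":"object","properties":{"claw":{"type":"number"},"translation":{"type":"array","items":{"type":"number"}},"angular":{"type":"array","items":{"type":"number"}}}}},"squeeze":{"type":"number"}},"required":["targets"]}

```bash
mkdir -p pics; ls
cat > h.py <<'E'
import numpy as np, cv2
from cell import manip
from scipy.spatial.transform import Rotation as R
def cal(c):
    d=manip.get_calibration(c); return np.array(d["intrinsics"]),d["k1"],np.array(d["position"]),np.array(d["rotation"])
def rot(r):
    r=np.array(r); return r if r.shape==(3,3) else R.from_quat(r).as_matrix()
def ray(c,row,col):
    K,k1,p,r=cal(c)
    u=cv2.undistortPoints(np.array([[[col,row]]],float),K,np.array([k1,0,0,0,0.]))[0,0]
    return p,rot(r)@np.array([u[0],-u[1],-1.])
def at_z(c,row,col,z):
    p,d=ray(c,row,col); return p+d*(z-p[2])/d[2]
def proj(c,P):
    K,k1,p,r=cal(c); q=rot(r).T@(np.array(P)-p); u=np.array([q[0],-q[1]])/-q[2]
    u=u*(1+k1*u@u); return (K@np.r_[u,1])[1::-1]
def tri(c1,rc1,c2,rc2):
    A=np.zeros((3,3));b=np.zeros(3)
    for c,rc in((c1,rc1),(c2,rc2)):
        p,d=ray(c,*rc);d=d/np.linalg.norm(d);M=np.eye(3)-np.outer(d,d);A+=M;b+=M@p
    return np.linalg.solve(A,b)
E
python3 - <<'E'
from h import *
for c in("scene","top"):
    im=manip.read_camera(c); cv2.imwrite(f"pics/{c}0.png",im)
    print(c,cal(c)[2])
    for t in("shaft_mid","cradle","rest","spare_mid"):
        for o in manip.place_of(t,c): print(t,np.round(o["pixel"],1),round(o["p"],2),at_z(c,*o["pixel"],.018 if "mid" in t else .063).round(3))
s=manip.state();print(s["time"],s["tcp_pos"],s["eef_rot"],s["wrist_force"],R.from_quat(s["eef_rot"]).as_matrix().round(3))
E
```

```text
pics
scene [ 1.1516741  -0.54137843  0.69349361]
shaft_mid [231.4 378.6] 0.97 [0.411 0.275 0.018]
shaft_mid [284.7 180.3] 0.83 [ 0.296 -0.213  0.018]
shaft_mid [187.  370.7] 0.6 [0.224 0.433 0.018]
cradle [365.9 254.6] 0.83 [ 0.631 -0.24   0.063]
rest [345.1 184. ] 0.74 [ 0.513 -0.31   0.063]
rest [232.3 377.2] 0.61 [0.462 0.216 0.063]
spare_mid [267.2 432.3] 0.66 [0.597 0.26  0.018]
top [0.35498818 0.05499834 1.35983533]
shaft_mid [243.2 245.8] 0.86 [0.409 0.274 0.018]
shaft_mid [310.8 187.4] 0.81 [0.231 0.431 0.018]
shaft_mid [286.1 428.9] 0.56 [ 0.292 -0.207  0.018]
shaft_mid [171.8 247. ] 0.48 [0.599 0.271 0.018]
cradle [158.5 441.9] 0.61 [ 0.621 -0.238  0.063]
rest [198.6 472.1] 0.69 [ 0.516 -0.314  0.063]
spare_mid [169.8 249.1] 0.7 [0.604 0.266 0.018]
0.5 [0.28068443 0.55840741 0.40469796] [ 2.30783676e-01  9.73005084e-01 -2.33433543e-05 -3.21286589e-05] [-0.05074058 -0.55457405 -0.22798807] [[-0.893  0.449 -0.   ]
 [ 0.449  0.893 -0.   ]
 [ 0.    -0.    -1.   ]]
```

View pics/scene0.png

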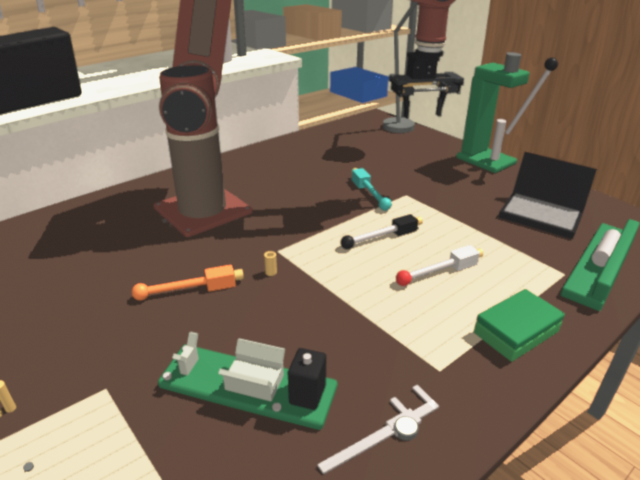

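View pics/top0.png

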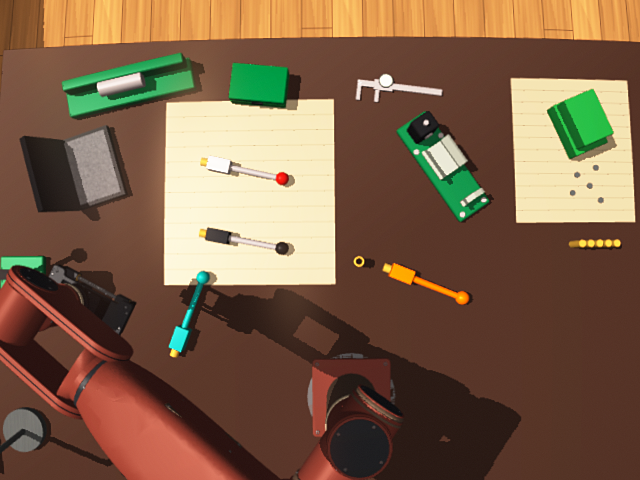

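Candidates for shaft_mid:
- **Black:** scene (col 378, row 231), top (246, 243).
- **Bright/red:** scene (432, 267). This is the spare.
- **Orange:** scene (180, 284).
- **Turquoise:** scene (371, 187).

Only the first has a black block and a black ball. The trimmer is at scene (250, 380), top (443, 165), with its head at top (425, 125). Next I'll confirm in an enlarged crop with fitted overlays.

```bash
cat > m.py <<'E'
from h import *
def pts(o,yaw,L):
    c,s=np.cos(yaw),np.sin(yaw); L=np.atleast_2d(L)
    return np.c_[o[0]+c*L[:,0]-s*L[:,1],o[1]+s*L[:,0]+c*L[:,1],o[2]+L[:,2]]
def draw(im,c,P,col,f,x0,y0,close=False):
    q=[proj(c,p) for p in P]; q=np.array([[(b-x0+.5)*f,(a-y0+.5)*f] for a,b in q])
    cv2.polylines(im,[np.int32(q*8).reshape(-1,1,2)],close,col,1,cv2.LINE_AA,3)
def crop(im,x0,y0,w,h,f): return cv2.resize(im[y0:y0+h,x0:x0+w],None,fx=f,fy=f,interpolation=cv2.INTER_CUBIC)
E
python3 - <<'E'
from m import *
S={}
for c in("scene","top"):
    im=cv2.imread(f"pics/{c}0.png")
    # black ball / block centroids (dark pixels on paper near the network's point)
    hsv=cv2.cvtColor(im,cv2.COLOR_BGR2HSV)
    x0,y0,w,h=(335,210,95,45) if c=="scene" else (190,220,110,40)
    n,l,st,ce=cv2.connectedComponentsWithStats(np.uint8(im[y0:y0+h,x0:x0+w].max(2)<75))
    for i in range(1,n):
        if st[i,4]>40: print(c,"dark",st[i]+[x0,y0,0,0,0],(ce[i]+[x0,y0]).round(1))
    x0,y0,w,h=(150,330,200,100) if c=="scene" else (385,100,115,130)
    m=((hsv[...,0]>55)&(hsv[...,0]<90)&(hsv[...,1]>120)&(hsv[...,2]>40)).astype(np.uint8)[y0:y0+h,x0:x0+w]
    k=cv2.findContours(m,cv2.RETR_EXTERNAL,cv2.CHAIN_APPROX_NONE)[0]; k=np.vstack([a for a in k if cv2.contourArea(a)>30])
    hull=cv2.convexHull(k); ap=cv2.approxPolyDP(hull,4,True)[:,0]+[x0,y0]
    print(c,"base",[(tuple(int(v) for v in p),at_z(c,p[1],p[0],.02).round(3).tolist()) for p in ap])
E
```

```text
scene dark [335 210  17   8  89] [341.4 212.4]
scene dark [393 215  24  21 334] [405.1 224.5]
scene dark [342 236  12  13 112] [346.9 242.7]
scene base [((335, 388), [0.723, -0.142, 0.02]), ((317, 428), [0.766, -0.218, 0.02]), ((162, 387), [0.538, -0.372, 0.02]), ((159, 381), [0.522, -0.37, 0.02]), ((173, 360), [0.492, -0.328, 0.02]), ((198, 348), [0.493, -0.277, 0.02]), ((330, 379), [0.702, -0.136, 0.02])]
top dark [206 229  25  15 179] [221.1 236.2]
top dark [276 242  12  12 106] [281.9 247.8]
top base [((422, 112), [0.756, -0.197, 0.02]), ((488, 199), [0.521, -0.369, 0.02]), ((461, 221), [0.462, -0.295, 0.02]), ((397, 133), [0.699, -0.129, 0.02])]
```

```bash
cat > ov.py <<'E'
from m import *
import sys
def overlay(name,sh,cr,pref,show=True):
    t=[]
    for c,b1,b2 in(("scene",(330,205,100,60),(150,325,200,105)),("top",(190,215,110,50),(385,100,115,130))):
        im=cv2.imread(f"pics/{c}{pref}.png")
        A=crop(im,*b1,4);f=4
        o=[sh[0],sh[1],.018]
        draw(A,c,pts(o,sh[2],[[50,-18,18],[110,-18,18],[110,18,18],[50,18,18]]*np.array(.001)),(0,255,0),f,*b1[:2],True)
        draw(A,c,pts(o,sh[2],np.array([[-92,0,0],[130,0,0]])*.001),(0,0,255),f,*b1[:2])
        th=np.linspace(0,6.28,30)
        draw(A,c,pts(o,sh[2],np.c_[-92+18*np.cos(th),18*np.sin(th),0*th]*.001),(0,255,255),f,*b1[:2],True)
        f=3 if c=="scene" else 3
        B=crop(im,*b2,f);o=[cr[0],cr[1],.063]
        for L in([[-42,-36,14],[42,-36,14],[42,36,14],[-42,36,14]],[[-132,-27,14],[-118,-27,14],[-118,27,14],[-132,27,14]],[[-42,-22,-18],[42,-22,-18],[42,22,-18],[-42,22,-18]]):
            draw(B,c,pts(o,cr[2],np.array(L)*.001),(0,0,255),f,*b2[:2],True)
        draw(B,c,pts(o,cr[2],np.array([[-125,0,0],[0,0,0]])*.001),(255,0,255),f,*b2[:2])
        t+= [A,B]
    H=np.zeros((600,800,3),np.uint8)
    H[:240,:400]=t[0]; H[:200,400:800]=t[2][:200,:400]
    b=cv2.resize(t[1],(440,231)); H[245:245+231,:440]=b
    H[205:205+390,445:445+345]=t[3]
    cv2.imwrite(name,H)
E
python3 - <<'E'
from ov import *
b=tri("scene",(242.2,347.5),"top",(247.8,281.9)); k=tri("scene",(225,405.1),"top",(236.8,218)); print("ball",b,"block",k)
b1=at_z("scene",242.2,347.5,.018);b2=at_z("top",247.8,281.9,.018);print(b1,b2)
k=at_z("top",236.5,215.5,.026);print(k)
cr=tri("scene",(365.9,254.6),"top",(158.5,441.9));re=tri("scene",(345.1,184),"top",(198.6,472.1));print(cr,re)
bb=(b1+b2)/2; d=(k-bb)[:2];yaw=np.arctan2(d[1],d[0]);mid=bb[:2]+.092*d/np.linalg.norm(d);print("shaft",mid,yaw,np.linalg.norm(d))
d2=(cr-re)[:2];print(np.linalg.norm(d2),np.arctan2(d2[1],d2[0]))
C=(cr+re)/2; y2=.622; C=C[:2]+.0625*np.array([np.cos(y2),np.sin(y2)]);print("cr",C)
overlay("pics/o1.png",(*mid,yaw),(*C,y2),"0")
E
```

```text
ball [0.39704709 0.18040881 0.01720512] block [0.4284028  0.35117288 0.0155864 ]
[0.39898313 0.18119713 0.018     ] [0.39577569 0.17886496 0.018     ]
[0.42667911 0.35341187 0.026     ]
[ 0.62328776 -0.23810845  0.05546322] [ 0.51641426 -0.31174598  0.0666757 ]
shaft [0.41270918 0.27074487] 1.4033875255633306 0.17583907901581075
0.12978610383358571 0.6033158770721916
cr [ 0.62064568 -0.23851086]
```

View pics/o1.png

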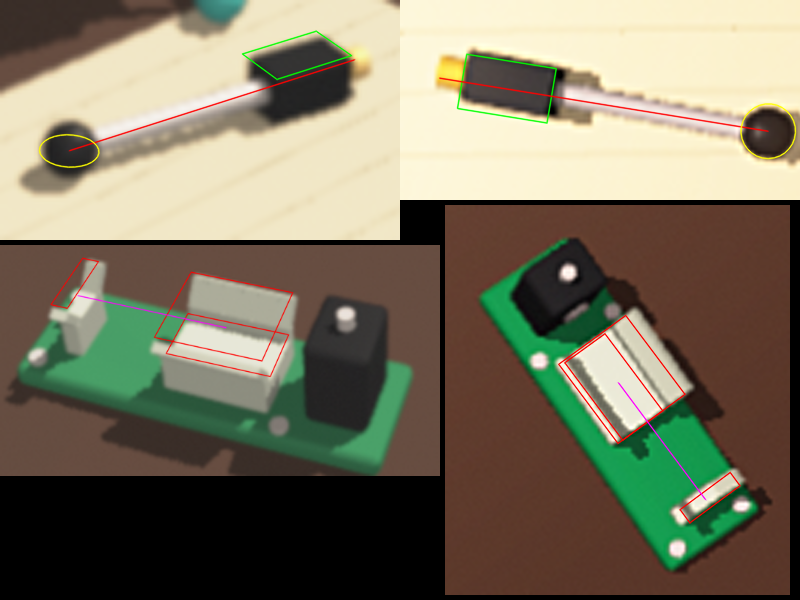

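The crop confirms it: black block and black ball on the paper. In scene the block is at (405, 224) and the ball at (347, 242). The trimmer overlay is a few mm off, so I'll refine with edge points.

Run:
```python
from ov import *
from scipy.optimize import least_squares
T=lambda X,Y:(100+(Y-205)/3-.5,385+(X-445)/3-.5)
S=lambda X,Y:(325+(Y-245)/2.2-.5,150+X/2.2-.5)
for n,p in dict(A=(558,362),B=(637,308),C=(692,388),D=(615,442),rl=(673,515),rr=(741,472)).items(): print(n,at_z("top",*T(*p),.077).round(4))
for n,p in dict(farL=(192,273),farR=(297,293),nearL=(152,347),nearR=(280,374),restfar=(102,262),restnear=(50,314)).items(): print(n,at_z("scene",*S(*p),.077).round(4))
# base yaw
base=[("top",(112,422),(150,-50)),("top",(199,488),(-150,-50)),("top",(221,461),(-150,50)),("top",(133,397),(150,50))]
def f(v):
    return np.concatenate([proj(c,pts((v[0],v[1],.02),v[2],[[l[0]*.001,l[1]*.001,0]])[0])-rc for c,rc,l in base])
r=least_squares(f,[.61,-.247,.62]);print("base",r.x.round(4),r.fun.round(1))
# shaft: block top corners in top crop (x0=190,y0=215,f=4; offset 400)
Q=lambda X,Y:(215+Y/4-.5,190+(X-400)/4-.5)
for p in((470,50),(556,67),(548,118),(461,100)): print("blk",at_z("top",*Q(*p),.036).round(4))
```

```text
A [ 0.6353 -0.1845  0.077 ]
B [ 0.6819 -0.2535  0.077 ]
C [ 0.6126 -0.2988  0.077 ]
D [ 0.5665 -0.2315  0.077 ]
rl [ 0.5041 -0.2795  0.077 ]
rr [ 0.5404 -0.3389  0.077 ]
farL [ 0.5672 -0.2337  0.077 ]
farR [ 0.6366 -0.1825  0.077 ]
nearL [ 0.6151 -0.2985  0.077 ]
nearR [ 0.6942 -0.2404  0.077 ]
restfar [ 0.5117 -0.2833  0.077 ]
restnear [ 0.5381 -0.3424  0.077 ]
base [ 0.6097 -0.2475  0.6251] [-1.6  1.   1.2  2.7  1.4  0.1 -1.1 -3.7]
blk [0.4512 0.3738 0.036 ]
blk [0.4396 0.3169 0.036 ]
blk [0.4063 0.3221 0.036 ]
blk [0.4185 0.3796 0.036 ]
```

Call:
{"api": "step_arm", "payload": {"targets": [{"claw": 0.3, "translation": [-24.9, -19.8, 10.5], "angular": [0, 0, 1.29]}, {"claw": 0.3, "translation": [-24.9, -19.8, 10.5], "angular": [0, 0, 1.29]}, {"claw": 0.3, "translation": [-24.9, -19.8, 10.5], "angular": [0, 0, 1.29]}, {"claw": 0.3, "translation": [-24.9, -19.8, 10.5], "angular": [0, 0, 1.29]}, {"claw": 0.3, "translation": [-24.9, -19.8, 10.5], "angular": [0, 0, 1.29]}, {"claw": 0.3, "translation": [-24.9, -19.8, 10.5], "angular": [0, 0, 1.29]}, {"claw": 0.3, "translation": [-24.9, -19.8, 10.5], "angular": [0, 0, 1.29]}, {"claw": 0.3, "translation": [-24.9, -19.8, 10.5], "angular": [0, 0, 1.29]}, {"claw": 0.3, "translation": [-24.9, -19.8, 10.5], "angular": [0, 0, 1.29]}]}}

```text
time: 1.62
tcp_pos: [0.4142, 0.2699, 0.3]
eef_rot: [0.768, 0.64, 0.0, 0.0]
wrist_force: [0.1, -0.4, 0.5]
opening: 0.0609
finger_force: 0.0
```

Run:
```python
from ov import *
im=manip.read_camera("scene"); t=manip.read_camera("top"); 
A=crop(im,320,100,130,160,3.6)[:,:400]; 
A=cv2.resize(im[100:270,310:460],(450,510)); B=cv2.resize(t[190:310,180:300],(350,350))
H=np.zeros((510,800,3),np.uint8);H[:,:450]=A;H[:350,450:]=B
cv2.imwrite("pics/pre.png",H)
```

```text
(no output)
```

View pics/pre.png

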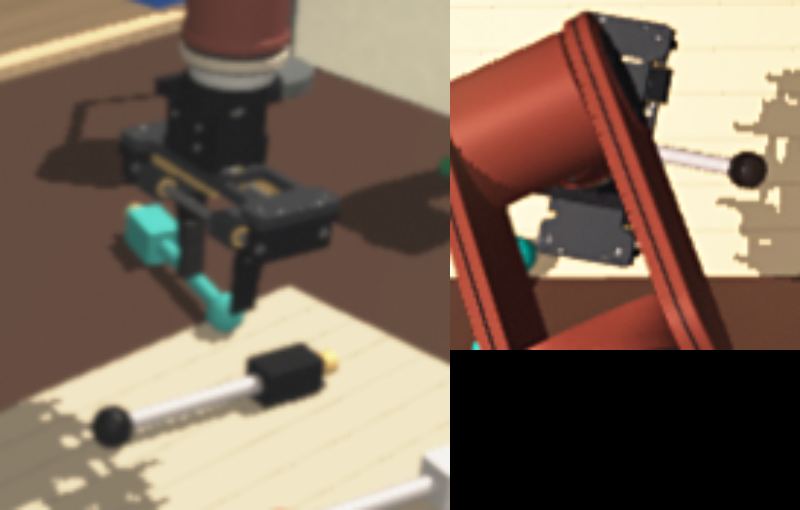

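The gripper straddles the rod and lies square to it. The ball is at (112, 427) and the block at (285, 373) in the crop. Descending to grasp.

Call:
{"api": "step_arm", "payload": {"targets": [{"claw": 0.3, "translation": [0, 0, 5], "angular": [0, 0, 0]}, {"claw": 0.3, "translation": [0, 0, 9], "angular": [0, 0, 0]}, {"claw": 0.3, "translation": [0, 0, 11], "angular": [0, 0, 0]}, {"claw": 0.3, "translation": [0, 0, 11.4], "angular": [0, 0, 0]}, {"claw": 1, "translation": [0, 0, 11.4], "angular": [0, 0, 0]}, {"claw": 1, "translation": [0, 0, 11.4], "angular": [0, 0, 0]}, {"claw": 1, "translation": [0, 0, 11.4], "angular": [0, 0, 0]}, {"claw": 1, "translation": [0, 0, 11.4], "angular": [0, 0, 0]}, {"claw": 1, "translation": [0, 0, 11.4], "angular": [0, 0, 0]}], "squeeze": 45}}

```text
time: 2.85
tcp_pos: [0.4143, 0.2697, 0.186]
eef_rot: [0.769, 0.639, 0.0, 0.0]
wrist_force: [0.1, 0.3, 0.3]
opening: 0.0187
finger_force: 0.0
```

Call:
{"api": "step_arm", "payload": {"targets": [{"claw": 1, "translation": [0, 0, 0], "angular": [0, 0, 0]}, {"claw": 1, "translation": [0, 0, 0], "angular": [0, 0, 0]}, {"claw": 1, "translation": [0, 0, 0], "angular": [0, 0, 0]}, {"claw": 1, "translation": [0, 0, 0], "angular": [0, 0, 0]}]}}

```text
time: 3.35
tcp_pos: [0.4142, 0.2697, 0.1859]
eef_rot: [0.769, 0.639, -0.0, -0.0]
wrist_force: [-2.3, -0.9, 5.0]
opening: 0.0147
finger_force: 45.0
```

Call:
{"api": "step_arm", "payload": {"targets": [{"claw": 1, "translation": [0, 0, -1], "angular": [0, 0, 0]}, {"claw": 1, "translation": [0, 0, -3], "angular": [0, 0, 0]}, {"claw": 1, "translation": [0, 0, -6], "angular": [0, 0, 0]}, {"claw": 1, "translation": [0, 0, -10], "angular": [0, 0, 0]}, {"claw": 1, "translation": [0, 0, -13], "angular": [0, 0, 0]}, {"claw": 1, "translation": [0, 0, -14], "angular": [0, 0, 0]}, {"claw": 1, "translation": [0, 0, -14], "angular": [0, 0, 0]}]}}

```text
time: 4.22
tcp_pos: [0.4141, 0.2696, 0.3254]
eef_rot: [0.769, 0.639, -0.0, 0.0]
wrist_force: [-0.2, -0.2, -5.8]
opening: 0.0148
finger_force: 45.0
```

Run:
```python
from ov import *
im=manip.read_camera("scene"); t=manip.read_camera("top"); s=manip.state(); print(s["time"],s["tcp_pos"],s["wrist_force"],s["moment"],s["opening"],s["finger_force"],s["eef_rot"])
A=cv2.resize(im[100:270,310:460],(450,510)); B=cv2.resize(t[190:310,180:300],(350,350))
H=np.zeros((510,800,3),np.uint8);H[:,:450]=A;H[:350,450:]=B
cv2.imwrite("pics/lift.png",H)
```

```text
4.325 [0.41358891 0.26931656 0.32391022] [-0.59079523 -0.72231777 -5.52016551] [-0.03900801  0.01860565 -0.00904591] 0.014763315506233572 44.9835205078125 [ 7.69415735e-01  6.38746496e-01 -1.47942943e-03 -3.89809277e-04]
```

View pics/lift.png

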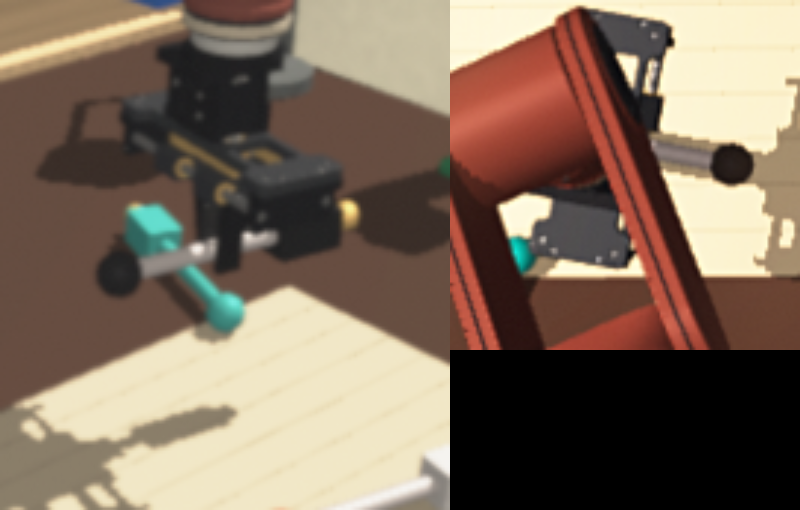

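Run:
```python
from h import *
y=np.deg2rad(79.4);o=np.array([.4141,.2696]);n=np.array([-np.sin(y),np.cos(y)]);u=np.array([np.cos(y),np.sin(y)])
for nm,(r,c) in dict(ball=(190.2,348.8),blk=(173.5,412.2),tip=(170.5,426)).items():
    p,d=ray("scene",r,c);t=n@(o-p[:2])/(n@d[:2]);P=p+t*d;print(nm,P.round(4),"along",(u@(P[:2]-o)).round(4))
s=manip.state();print(s["qpos"],s["tcp_pos"],R.from_quat(s["eef_rot"]).as_euler("xyz",degrees=True))
Rm=R.from_quat(s["eef_rot"]).as_matrix()
d=np.array([.5603,-.2860,.34])-[.4143,.27,.326];print((Rm.T@d*100).round(2))
```

```text
ball [0.3973 0.1796 0.1588] along -0.0915
blk [0.4306 0.3579 0.1604] along 0.0899
tip [0.4386 0.4004 0.159 ] along 0.133
[ 4.17278331e-01 -1.99336712e-02  1.94318548e+00 -5.84851425e-05
  1.22140019e+00  6.02356817e-01] [0.41358891 0.26931656 0.32391022] [-1.79857344e+02  1.01907126e-01  7.93970627e+01]
[-51.97  24.58  -1.37]
```

The shaft is level and well held, with the rod axis 168 mm below the TCP. Carrying it over the trimmer.

Call:
{"api": "step_arm", "payload": {"targets": [{"claw": 1, "translation": [-3, 1.4, 0], "angular": [0, 0, 0.05]}, {"claw": 1, "translation": [-8, 3.8, 0], "angular": [0, 0, 0.12]}, {"claw": 1, "translation": [-13, 6.2, 0], "angular": [0, 0, 0.2]}, {"claw": 1, "translation": [-18.4, 8.7, 0], "angular": [0, 0, 0.28]}, {"claw": 1, "translation": [-23.8, 11.3, 0], "angular": [0, 0, 0.36]}, {"claw": 1, "translation": [-29.2, 13.8, 0], "angular": [0, 0, 0.44]}, {"claw": 1, "translation": [-34.6, 16.4, 0], "angular": [0, 0, 0.52]}, {"claw": 1, "translation": [-40, 18.9, 0], "angular": [0, 0, 0.6]}, {"claw": 1, "translation": [-45.2, 21.4, 0], "angular": [0, 0, 0.68]}, {"claw": 1, "translation": [-49, 23.2, 0], "angular": [0, 0, 0.74]}]}}

```text
time: 5.58
tcp_pos: [0.5518, -0.257, 0.3232]
eef_rot: [0.949, 0.316, -0.001, -0.001]
wrist_force: [0.5, 0.6, -5.9]
opening: 0.0146
finger_force: 45.0
```

Run:
```python
from h import *
s=manip.state();Rm=R.from_quat(s["eef_rot"]).as_matrix();p=np.array(s["tcp_pos"]);print(s["time"],p,s["qpos"],s["opening"])
print((Rm.T@(np.array([.5603,-.286,.326])-p)*100).round(2), np.rad2deg(np.arctan2(Rm[1,0],Rm[0,0])))
```

```text
5.575 [ 0.55182817 -0.25698643  0.32323622] [-5.65257087e-01  2.51749827e-01  1.64700657e+00 -2.30742561e-04
  1.24605580e+00  3.63519613e-01] 0.014629321962341547
[-1.06  2.83 -0.28] 36.78936663242291
```

Call:
{"api": "step_arm", "payload": {"targets": [{"claw": 1, "translation": [-0.8, 2, 0], "angular": [0, 0, 0.03]}, {"claw": 1, "translation": [-1.2, 2.9, 0], "angular": [0, 0, 0.035]}, {"claw": 1, "translation": [-1.2, 2.9, 3], "angular": [0, 0, 0.035]}, {"claw": 1, "translation": [-1.2, 2.9, 4], "angular": [0, 0, 0.035]}, {"claw": 1, "translation": [-1.2, 2.9, 4], "angular": [0, 0, 0.035]}, {"claw": 1, "translation": [-1.2, 2.9, 4], "angular": [0, 0, 0.035]}]}}

```text
time: 6.32
tcp_pos: [0.5604, -0.2848, 0.2867]
eef_rot: [0.954, 0.301, 0.0, 0.0]
wrist_force: [0.1, 0.0, -5.2]
opening: 0.0152
finger_force: 45.0
```

Run:
```python
from m import *
im=manip.read_camera("scene"); t=manip.read_camera("top"); cv2.imwrite("pics/s3.png",im);cv2.imwrite("pics/t3.png",t)
s=manip.state();Rm=R.from_quat(s["eef_rot"]).as_matrix();p=np.array(s["tcp_pos"]);print(s["time"],p,np.rad2deg(np.arctan2(Rm[1,0],Rm[0,0])))
b=(120,280,230,155);A=crop(im,*b,2);B=crop(im,*b,1)
yaw=np.arctan2(Rm[1,0],Rm[0,0]);o=p-[0,0,.168]
A=crop(im,*b,2);draw(A,"scene",pts(o,yaw,np.array([[-92,0,0],[130,0,0]])*.001),(0,0,255),2,*b[:2])
c=(385,100,125,145);B=crop(t,*c,2.7)
draw(B,"top",pts(o,yaw,np.array([[-92,0,0],[130,0,0]])*.001),(0,0,255),2.7,*c[:2])
H=np.zeros((400,800,3),np.uint8);H[:310,:460]=A;H[:B.shape[0],460:460+B.shape[1]]=B
cv2.imwrite("pics/above.png",H)
```

```text
6.425 [ 0.56051477 -0.28504088  0.28712897] 35.01839653930432
```

View pics/above.png

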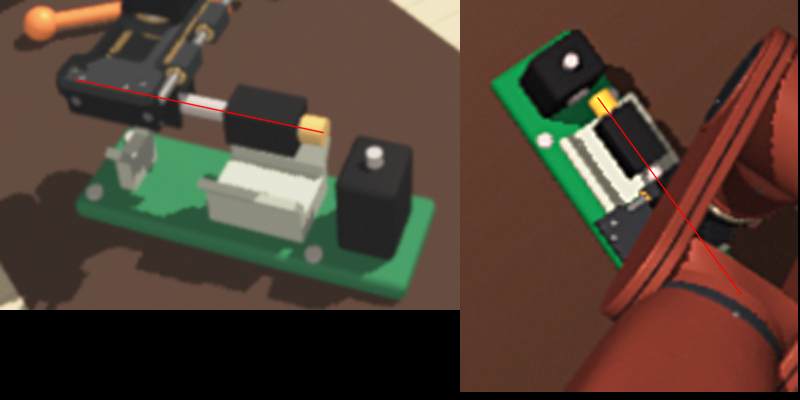

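The shaft lines up with the cradle and is clear of the head. The block's crop position (265, 118) sits directly above the trough. Lowering.

Call:
{"api": "step_arm", "payload": {"targets": [{"claw": 1, "translation": [0, 0, 1.5], "angular": [0, 0, 0]}, {"claw": 1, "translation": [0, 0, 3], "angular": [0, 0, 0]}, {"claw": 1, "translation": [0, 0, 4], "angular": [0, 0, 0]}, {"claw": 1, "translation": [0, 0, 4.7], "angular": [0, 0, 0]}, {"claw": 1, "translation": [0, 0, 5.1], "angular": [0, 0, 0]}, {"claw": 1, "translation": [0, 0, 5.3], "angular": [0, 0, 0]}, {"claw": 1, "translation": [0, 0, 5.3], "angular": [0, 0, 0]}]}}

```text
time: 7.3
tcp_pos: [0.5601, -0.2851, 0.233]
eef_rot: [0.954, 0.301, 0.0, 0.0]
wrist_force: [1.3, -0.5, -5.6]
opening: 0.0146
finger_force: 45.0
```

Call:
{"api": "step_arm", "payload": {"targets": [{"claw": 1, "translation": [0, 0, 0.1], "angular": [0, 0, 0]}, {"claw": 1, "translation": [0, 0, 0.2], "angular": [0, 0, 0]}, {"claw": 1, "translation": [0, 0, 0.2], "angular": [0, 0, 0]}]}}

```text
time: 7.68
tcp_pos: [0.5602, -0.2851, 0.231]
eef_rot: [0.954, 0.301, 0.0, 0.0]
wrist_force: [0.5, -0.5, -4.8]
opening: 0.0148
finger_force: 45.0
```

Call:
{"api": "step_arm", "payload": {"targets": [{"claw": 1, "translation": [0, 0, 0.1], "angular": [0, 0, 0]}, {"claw": 1, "translation": [0, 0, 0.15], "angular": [0, 0, 0]}, {"claw": 1, "translation": [0, 0, 0.15], "angular": [0, 0, 0]}]}}

```text
time: 8.05
tcp_pos: [0.5603, -0.2852, 0.2309]
eef_rot: [0.954, 0.301, 0.0, 0.0]
wrist_force: [-3.8, 2.8, 5.1]
opening: 0.0144
finger_force: 45.0
```

Contact at exactly the expected height: the rod is at 63 mm and the load has come off the wrist. Releasing.

Call:
{"api": "step_arm", "payload": {"targets": [{"claw": 0.5, "translation": [0, 0, 0], "angular": [0, 0, 0]}, {"claw": 0.5, "translation": [0, 0, 0], "angular": [0, 0, 0]}, {"claw": 0.5, "translation": [0, 0, 0], "angular": [0, 0, 0]}, {"claw": 0.5, "translation": [0, 0, 0], "angular": [0, 0, 0]}, {"claw": 0.5, "translation": [0, 0, -1], "angular": [0, 0, 0]}, {"claw": 0.5, "translation": [0, 0, -4], "angular": [0, 0, 0]}, {"claw": 0.5, "translation": [0, 0, -9], "angular": [0, 0, 0]}, {"claw": 0.5, "translation": [0, 0, -15], "angular": [0, 0, 0]}, {"claw": 0.5, "translation": [-6, 0, -17], "angular": [0, 0, 0]}, {"claw": 0.5, "translation": [-12, 0, -18], "angular": [0, 0, 0]}]}}

```text
time: 9.3
tcp_pos: [0.4613, -0.3542, 0.4125]
eef_rot: [0.953, 0.302, 0.001, 0.002]
wrist_force: [-0.6, -0.7, -0.6]
opening: 0.0434
finger_force: 0.0
```

Run:
```python
from m import *
im=manip.read_camera("scene"); t=manip.read_camera("top")
s=manip.state();print(s["time"],s["tcp_pos"],s["wrist_force"],s["opening"])
b=(120,280,230,155);A=crop(im,*b,2);c=(385,100,125,145);B=crop(t,*c,2.7)
o=[.6258,-.2401,.063]
H=np.zeros((400,800,3),np.uint8);H[:310,:460]=A;H[:B.shape[0],460:460+B.shape[1]]=B
cv2.imwrite("pics/done.png",H)
```

```text
9.4 [ 0.45834554 -0.35692828  0.41217034] [0.4372364  0.07871792 0.55959104] 0.043690471211895364
```

View pics/done.png

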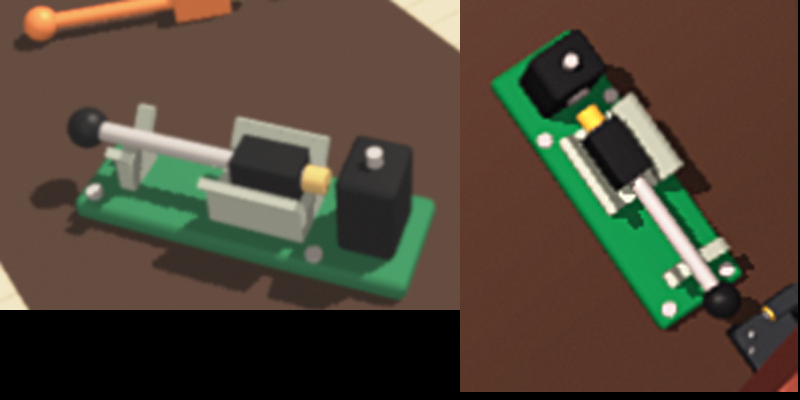

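The shaft lies in the trimmer: block at top crop (617, 150), in the trough between the walls; rod through the rest at (700, 265); ball beyond it at (721, 301). One numeric check of height, tilt and end margins before handing in.

Run:
```python
from h import *
T=lambda X,Y:(100+Y/2.7-.5,385+(X-460)/2.7-.5)
S=lambda X,Y:(280+Y/2-.5,120+X/2-.5)
ball=tri("scene",S(88,127),"top",T(721,301));tip=tri("scene",S(317,180),"top",T(591,117));print("ball",ball.round(4),"cutter",tip.round(4))
d=np.array([np.cos(.611),np.sin(.611)]);n=np.array([-d[1],d[0]]);cr=np.array([.6258,-.2401])
for nm,p in(("ball",at_z("top",*T(721,301),.063)),("blk head end",at_z("top",*T(599,125),.081)),("blk rest end",at_z("top",*T(634.5,177),.081)),("trough head end",at_z("top",*T(596,117.5),.077)),("trough rest end",at_z("top",*T(648,189),.077))):
    print(nm,(d@(p[:2]-cr)).round(4),(n@(p[:2]-cr)).round(4))
```

```text
ball [ 0.4848 -0.3361  0.0621] cutter [ 0.6618 -0.2154  0.0638]
ball -0.171 0.0023
blk head end 0.0316 0.003
blk rest end -0.0277 0.0051
trough head end 0.0393 -0.0001
trough rest end -0.0442 0.0001
```

```bash
python3 -c "
from cell import manip
print(manip.finish_job())"
```

```text
the job is handed in; nothing more can be done
None
```

The black cutter shaft lies home in the green trimmer, released and handed in at about 9.4 s: it is level at 63 mm, its block is inside the cradle with about 8 mm to spare at the head end, its rod is in the rest with the ball out past it, and I left the other shaft alone.

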